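# Raise the drop gate and feed the bar to the stop

## Task

Push the counterweighted gate arm up past its balance point so that it stays raised by itself, then push the flat steel bar along between the guide rails until its front end butts against the stop block. Do it all gently with the fingertips or the outside of the fingers: do not grip or lift anything, and leave the pipe cup, the nozzle and the bolt standing where they are.

Things in the scene. Friction and masses are not known exactly. Their poses are not given: they have to be found in the camera images.
- gate: Fixed gate fixture. Origin: on the table, on the feed lane's centre line, under the gate arm. x: feed direction, away from the robot; y: left, along the lowered arm; z up. Two guide rails along x, from x = -75 to +52 mm, 38 mm apart inside, each 12 wide and 10 high. A grey upright plate 108 mm high (x 17 to 29, y -116 to -44 mm) carries the arm.
- pivot (a point): Fixed point on the arm's hinge axis (parallel to gate x), at gate x = 0, y = -90, z = 85 mm. A bent tail behind it carries the round counterweight (48 mm diameter, 26 mm thick), whose centre is 71 mm from here, at 135 deg to the arm: up and to the right when the arm is lowered, low on the right when it is raised.
- boom (a joint): Angle of the gate arm, rad. 0: lowered, level, pointing to gate +y; grows as the free end rises; 1.57 upright; 1.75 upper rest. Round steel bar, 18 mm diameter, 222 mm from pivot to end, in the plane gate x = 0. Balance at about 1.15 rad: below, it falls back to 0; beyond, it falls on to 1.75 and stays. Raising it from level takes about 1.0 to 1.7 N at point boom_end.
- boom_end (a point): Point on the arm's axis 190 mm from the pivot, where to push up from below; moves with the arm. Lowered: at gate y = 100, z = 85 mm, with 76 mm of free height under the arm. Nearer the pivot (75 to 105 mm from it) a stop blade 30 mm wide and 6 mm thick hangs from the arm to 6 mm above the table and bars the lane; when the arm is raised it sticks out to gate +y.
- stop_face (a point): Point on the near face of the dark steel stop block (30 mm thick, 72 wide, 74 high, fixed) at the far end of the lane, on the lane's centre line, 8 mm above the table, at gate x = +60 mm: where the bar's front end must arrive.
- flat_bar: Loose flat steel bar, 150 mm long, 30 wide, 16 high, 0.4 to 0.8 kg, lying on the table along the lane, its front part between the rails. Origin: centre of its underside. Its own y axis is its length (+y away from the robot), ends at +-75 mm. Push its near end, which stays before the rails for the whole travel of 80 to 105 mm; home is with the origin at gate x = -15 mm.
- pipe_cup: Bystander: upright steel pipe cup, 41 mm diameter, 62 mm high, loose, beyond the arm's free end. Origin: centre of its underside.
- nozzle: Bystander: upright nozzle, 26 mm diameter, 68 mm high, loose, to the left of the lane. Origin: centre of its underside.
- bolt: Bystander: hexagon bolt standing on its head, 21 mm across, 68 mm high, loose, to the right of the lane. Origin: centre of its underside.
Mind the look-alikes: they are no part of the job. Leave any blue look-alike of the flat_bar alone.

How it is judged:
By the outcome, as a careful person would: the job done as asked, in the order asked, and still so for the second after the job is handed in, with the robot touching nothing.
It also fails if it takes over 64 s, if anything falls off the work surface, if the arm or the gripper's body presses on something with over 40 N, if the wrist force passes 120 N, or if a joint passes its speed limit or range.

## Robot

A 6-joint arm with a two-finger parallel gripper is mounted at the origin on a cart in front of the work surface, level with it; the furniture and walls round the work are solid. World frame = base frame: x ahead of the robot, y to its left, z up, the work surface at z = 0. Lengths are in m, angles in degrees, forces in N, time in s.
With the tool pointing down it reaches from about 0.35 to 0.875 m from the base axis. Payload 4.2 kg.
Tool frame: the origin (TCP) lies at the very end of the fingers, on their centre line; the grasp point (between the pads) lies 19 mm behind it; z points along the fingers, y is the line along which they close (so a half turn about z gives the same grasp; the last joint's range is limited). The gripper opens to 87 mm and grips with 3 to 60 N. Pads are 19 mm wide; open, the fingers measure 117 mm over their backs; the gripper's body (75 mm by 190 mm) begins 51 mm behind the grasp point.
Start: joints at [-51.704, 22.042, 0.453, 0, -68.411, -14.817], TCP at [0.249, -0.573, 0.223] pointing down, gripper open.
Joint ranges: [-179.83, 179.83], [-69.29, 118.12], [-61.27, 80.66], [-181.25, 117.63], [-171.15, -9.14], [-177.46, 177.46]. Speed limits (degrees/s): [159.86, 159.86, 180, 180, 180, 180].

## Interface

Orientations are given as a 3x3 rotation matrix whose columns are the frame's x, y, z axes.
In Python, from station import sense, optics, r gives the robot as it stands. The module is installed in compiled form; this text tells all that it offers.
- The arm moves only by the shell command python3 -m pendant 'ROWS' [OPENING]. ROWS is JSON, a list that holds one entry, the list of rows, each a list of 4 numbers: the shift along the tool's x, y, z normalised to -1 to 1, where 1 is 100 mm, then the turn about the tool's z normalised to -1 to 1, where 1 is 2 rad. A call has 1 to 8 rows; each row is the pose to reach, as a shift and turn from the pose commanded when the call began, along the tool's axes at that moment; what a row does not reach only later rows make up. A row lasts 1/10 s, in which the tool goes at most 50 mm and 8.59 degrees, less where a joint would pass 70% of its speed; a pose out of reach is approached as far as the arm can. A call with a number of a shift or a turn outside -1 to 1 is refused whole. A call with a gripper value outside its range is refused whole. OPENING is the closure, from 0 (fully open) to 1 (shut), set as the call begins (- or left out, the last holds). The fingers move at their own pace and stop on an object; the grip force is fixed at half the most. Time passes only in rows, so rows that repeat a pose let the fingers close. It gives the time, the measured TCP pose, the force, the opening and the grip force at its end, in the units of the state.
- sense(): the state, without advancing time (a new reading comes with each control period).
- optics.capture(name): name is "scene" or "top" or "wrist"; returns the picture (384x512x3 uint8, red, green, blue); there is no depth.
- optics.get_calibration(name): a dict with "camera_matrix" (3x3 intrinsics, pixels), "distortion" ([k1, k2, p1, p2, k3] as OpenCV has them; the pictures are not rectified), "camera_from_world" (4x4, takes a point from world to camera coordinates). Camera axes: x right, y down, z forward; pixel columns grow to the right and rows downward; lengths in m; the calibration is good to about 2 mm. A picture is of the moment at which its call begins: read the wrist's pose just before it. get_calibration takes no time and is no camera call; for the wrist camera it gives the pose at the moment of the call.
- r.finish_job(): hands the job in; it is judged then, once.
The state is a dict: "time_s": time; "joints": joint angles; "joint_velocities": joint speeds; "effort": joint torques, N m; "tcp_pos": TCP position; "ee_rot": TCP orientation; "wrist_force": force on the tool from outside, world axes, zero at the start; "moment": the same for the moment, N m; "gripper_width": opening from 0.0 (shut) to 1.0 (fully open); "gripper_force": force on a finger pad.
Only numpy, scipy, OpenCV 4.12 (cv2) and the standard library are available. Lean on these libraries where they do the work, as an engineer would, in place of code of your own. Each camera call takes 0.05 s, during which the arm holds its last target. There are 200 camera calls.

## Working session

There is one attempt and no reset: what is moved stays moved. The work goes in short steps, Python scripts to look and compute and a shell command to move; the robot and the scene stay as the last step left them, time stands still between calls to the robot, and variables do not carry over. Pictures are saved under pics/ and viewed, at most 11 in all, crops included, and the job is handed in when it is done.

```bash
mkdir -p pics; cat > h.py <<'E'
import numpy as np,cv2
from station import sense,optics,r
def ray(cam,uv):
    c=optics.get_calibration(cam);K=np.array(c["camera_matrix"]);d=np.array(c["distortion"]);T=np.array(c["camera_from_world"])
    n=cv2.undistortPoints(np.array([[uv]],float),K,d)[0,0]
    R=T[:3,:3];return -R.T@T[:3,3],R.T@np.array([n[0],n[1],1])
def at(cam,uv,z):
    o,d=ray(cam,uv);return np.round(o+d*(z-o[2])/d[2],4)
def proj(cam,P):
    c=optics.get_calibration(cam);T=np.array(c["camera_from_world"])
    return cv2.projectPoints(np.array(P,float).reshape(-1,3),cv2.Rodrigues(T[:3,:3])[0],T[:3,3],np.array(c["camera_matrix"]),np.array(c["distortion"]))[0][:,0]
E
python3 - <<'E'
from h import *
s=sense();print(s["time_s"],s["tcp_pos"],np.round(s["ee_rot"],3),s["wrist_force"])
for n in("scene","top"):
    im=optics.capture(n)[:,:,::-1];cv2.imwrite(f"pics/{n}0.png",im);cv2.imwrite(f"pics/{n}0b.png",cv2.resize(im,(800,600),interpolation=cv2.INTER_CUBIC))
    print(n,ray(n,(256,192)))
E
```

```text
0.0 [ 0.24880608 -0.57268757  0.22145734] [[-0.917 -0.398 -0.001]
 [-0.398  0.917  0.002]
 [ 0.     0.002 -1.   ]] [-0.01956939  0.48196551  0.45252873]
scene (array([0.08423606, 0.61907503, 0.44472943]), array([ 0.57451332, -0.69325445, -0.43514984]))
top (array([0.42400484, 0.0384244 , 1.01382806]), array([ 0.16572828, -0.0110704 , -0.98617037]))
```

View pics/scene0b.png

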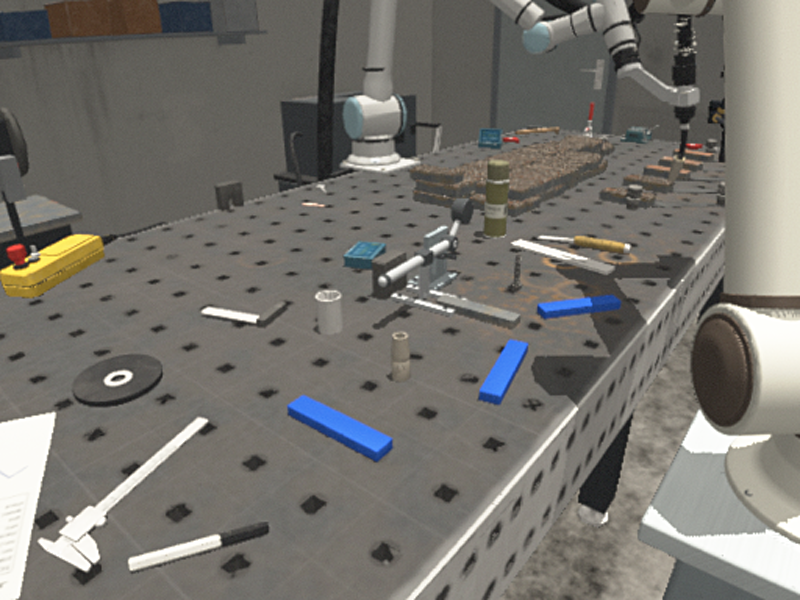

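View pics/top0b.png

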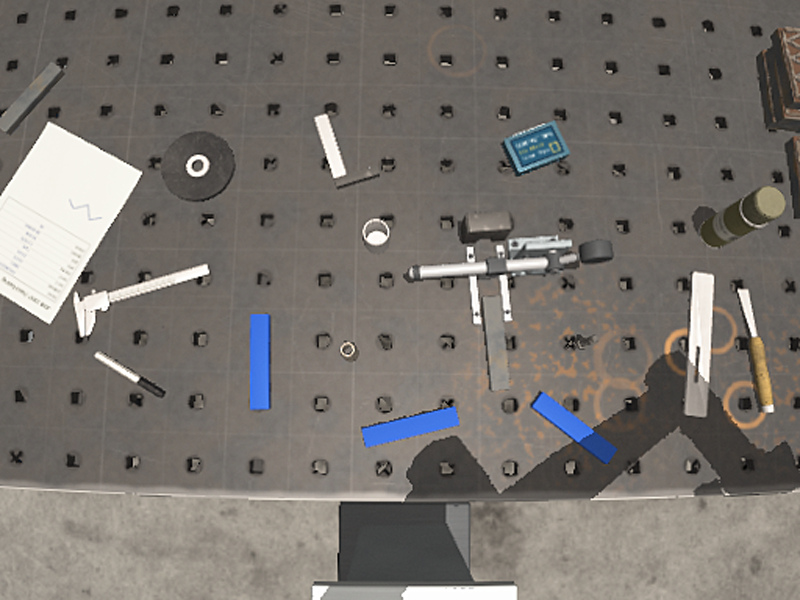

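In the top view (800 px scale), the grey flat bar is at (495,343) with its far end between the rails at (472/505,285). The gate arm runs from its tip at (410,273) to the pivot near (572,260), and the stop block is at (487,227). Cup (375,235), nozzle (348,350), bolt (580,342). The look-alikes are blue bars at (260,360), (410,427) and (573,427), and a pale strip at (700,343). I choose the grey bar between the rails and check it in a crop.

```bash
python3 - <<'E'
import cv2
im=cv2.imread("pics/top0.png")[125:265,215:405];cv2.imwrite("pics/crop1.png",cv2.resize(im,None,fx=4.2,fy=4.2,interpolation=cv2.INTER_CUBIC))
E
```

```text
(no output)
```

View pics/crop1.png

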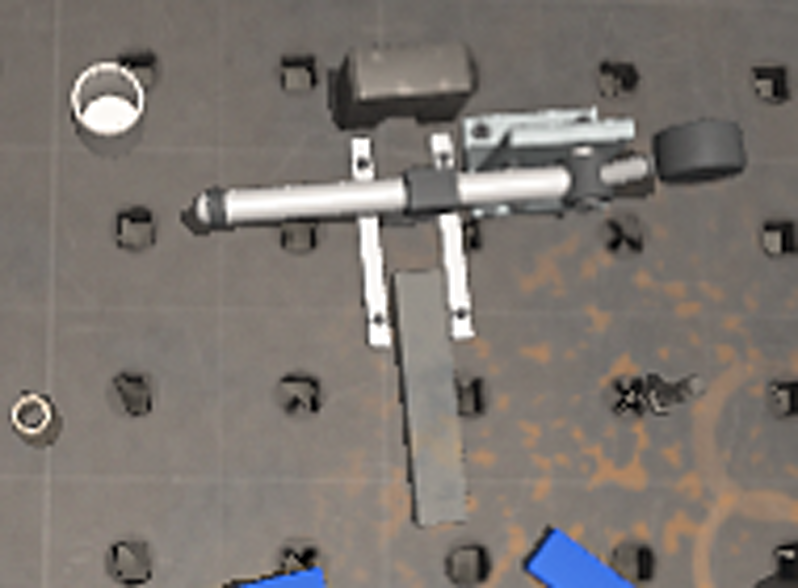

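The crop confirms it. The grey bar's near end is at (415–466,523) and its far end (394–438,270) is between the white rails, whose near ends are at (380,346) and (462,336) and far ends at (360,137) and (442,134). The arm tip is at about (205,208).

```bash
python3 - <<'E'
from h import *
f=lambda p,z:at("top",(p[0]/4.2+215-.4,p[1]/4.2+125-.4),z)
G=np.array([[-75,25],[-75,-25],[52,25],[52,-25]])/1e3
W=np.array([f(p,.010) for p in[(380,346),(462.5,336.5),(360,137),(442,134)]])[:,:2]
gm,wm=G.mean(0),W.mean(0);H=(G-gm).T@(W-wm);a=np.arctan2(H[0,1]-H[1,0],H[0,0]+H[1,1])
R=np.array([[np.cos(a),-np.sin(a)],[np.sin(a),np.cos(a)]]);o=wm-R@gm
print("yaw",np.degrees(a),"o",o,"res",(W-(G@R.T+o))*1e3)
g=lambda n,p,z:print(n,f(p,z),"gate mm",np.round(R.T@(f(p,z)[:2]-o)*1e3,1))
for p in[(415,525),(466,521),(394,272),(438,269)]:g("bar",p,.016)
g("noz",(33,413),.068);g("cup",(108,98),.062);g("bolt",(693,385),.068);g("tip",(202,207),.085);g("armmid",(405-90,197),.094);g("armR",(515,184),.094);g("cw",(700,150),.14)
for y in(100,132,-90):
    P=np.r_[R@[0,y/1e3]+o,.085];print(y,P,(proj("top",P)-[215,125])*4.2,proj("scene",P)*800/512)
E
```

```text
yaw 4.793953553648758 o [ 0.63390977 -0.11498891] res [[-1.08282599  0.04432324]
 [ 1.03853989  0.06940745]
 [ 0.76146011  0.23059255]
 [-0.71717401 -0.34432324]]
bar [ 0.4498 -0.1152  0.016 ] gate mm [-183.5   15.2]
bar [ 0.4522 -0.1454  0.016 ] gate mm [-183.6  -15.1]
bar [ 0.6    -0.1044  0.016 ] gate mm [-32.9  13.4]
bar [ 0.6021 -0.1309  0.016 ] gate mm [-33.  -13.2]
noz [0.5087 0.1055 0.068 ] gate mm [-106.3  230.2]
cup [0.692  0.0669 0.062 ] gate mm [ 73.1 176.4]
bolt [ 0.5277 -0.2677  0.068 ] gate mm [-118.6 -143.3]
tip [0.6233 0.0127 0.085 ] gate mm [1.000e-01 1.281e+02]
armmid [ 0.6279 -0.0497  0.094 ] gate mm [-0.5 65.6]
armR [ 0.637 -0.162  0.094] gate mm [ -0.8 -47.1]
cw [ 0.6468 -0.2537  0.14  ] gate mm [   1.3 -139.3]
100 [ 0.6255525  -0.01533875  0.085     ] [[250.54525502 202.07514047]] [[392.29572552 276.35460114]]
132 [0.62287818 0.01654931 0.085     ] [[193.45837761 206.02837237]] [[380.7575926  283.06661433]]
-90 [ 0.64143131 -0.20467407  0.085     ] [[584.03976341 179.39927412]] [[449.99552047 242.82618138]]
```

Gate origin is (0.634,-0.115) with yaw 4.8°, and the residuals are about 1 mm. The bar, tip and pivot all match the stated sizes, and bar travel is 93 mm.

The tool can only point down, so it can't hook under the arm. I'll raise the arm by pushing down on the counterweight's rim from above with the closed fingertips. It needs about 6 N.

```bash
python3 -m pendant '[[[-0.3,0.08,0,0],[-0.6,0.16,0,0],[-0.9,0.23,0,0],[-1,0.26,0,0],[-1,0.26,0,0]]]' 1 >/dev/null
python3 -m pendant '[[[-0.3,0.08,0,0],[-0.6,0.16,0,0],[-0.9,0.23,0,0],[-1,0.26,0,0],[-1,0.26,0,0]]]' >/dev/null
python3 -m pendant '[[[-0.3,0.08,0,0],[-0.6,0.16,0,0],[-0.9,0.23,0,0],[-1,0.26,0,0],[-1,0.26,0,0]]]' >/dev/null
python3 -m pendant '[[[0,0,0,-0.07],[0,0,0,-0.14],[0,0,0,-0.21],[0,0,0,-0.28],[0,0,0,-0.35],[0,0,0,-0.35]]]' >/dev/null
python3 -m pendant '[[[0,0,0,-0.07],[0,0,0,-0.14],[0,0,0,-0.21],[0,0,0,-0.272],[0,0,0,-0.272],[0,0,0,-0.272]]]'
cat >> h.py <<'E'
A=np.radians(4.79);GR=np.array([[np.cos(A),-np.sin(A),0],[np.sin(A),np.cos(A),0],[0,0,1]]);GO=np.array([.6339,-.1150,0])
def st():
    s=sense();R=GR.T@np.array(s["ee_rot"])
    print("t",round(s["time_s"],2),"gate mm",np.round(GR.T@(s["tcp_pos"]-GO)*1e3,1),"toolx",np.round(R[:,0],3),"tooly",np.round(R[:,1],3),"F",np.round(s["wrist_force"],1),"j",np.round(s["joints"]),"w",s["gripper_width"])
def snap(cam,name,box=None,k=1.5):
    im=optics.capture(cam)[:,:,::-1]
    if box:im=im[box[1]:box[3],box[0]:box[2]]
    cv2.imwrite(f"pics/{name}.png",cv2.resize(im,None,fx=k,fy=k,interpolation=cv2.INTER_CUBIC))
E
python3 -c "
from h import *
st()"
```

```text
time_s: 2.8
tcp_pos: [0.4924, -0.3828, 0.2226]
ee_rot: [[0.078, -0.997, -0.0], [-0.997, -0.078, 0.0], [-0.0, 0.0, -1.0]]
wrist_force: [-0.4, -0.4, 0.8]
gripper_width: 0.003
gripper_force: 0.0
t 2.8 gate mm [-163.4 -255.   222.6] toolx [-0.006 -1.    -0.   ] tooly [-1.     0.006  0.   ] F [-0.4 -0.4  0.8] j [-23.  22.   0.   0. -68.  27.] w 0.002831378347588237
```

```bash
python3 -m pendant '[[[-0.25,-0.3,0,0],[-0.5,-0.6,0,0],[-0.6,-0.82,0,0],[-0.6,-0.82,0,0]]]' >/dev/null
python3 -m pendant '[[[-0.2,-0.3,0,0],[-0.4,-0.6,0,0],[-0.48,-0.81,0,0],[-0.48,-0.81,0.2,0],[-0.48,-0.81,0.44,0],[-0.48,-0.81,0.44,0]]]' >/dev/null
python3 -c "
from h import *
st();snap('scene','s2',(200,60,400,230),4)"
```

```text
t 3.8 gate mm [  -2.3 -146.1  174.3] toolx [-0.004 -1.    -0.003] tooly [-1.     0.004  0.008] F [-0.4  1.2 -0.8] j [ -9.  31.   8.  -0. -68.  13.] w 0.006495455723608055
```

View pics/s2.png

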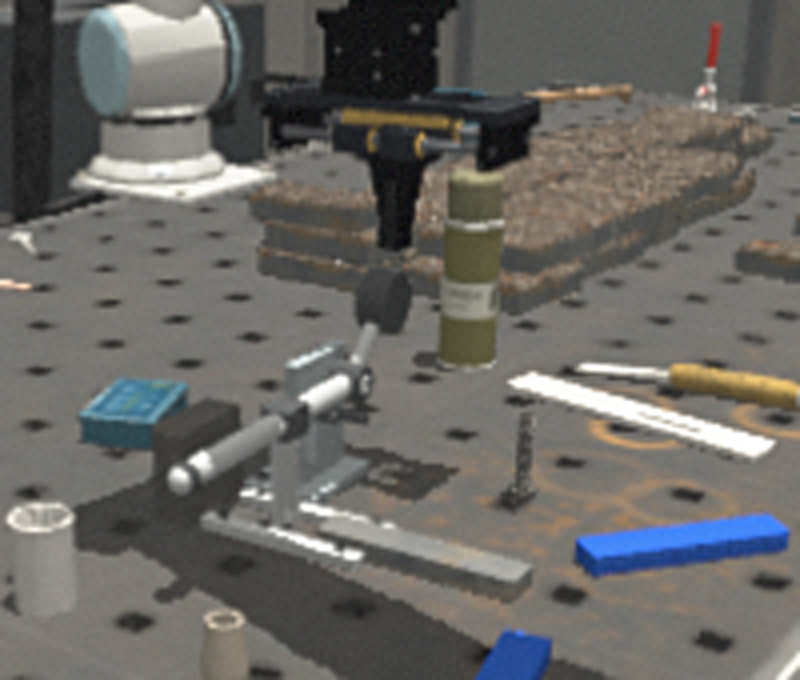

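The closed fingertips are directly above the counterweight (crop px 395,245 over 385,300), and the gripper body is well clear of the plate and the bottle. I start pushing down.

```bash
python3 -m pendant '[[[0.01,-0.02,0.05,0],[0.02,-0.02,0.1,0],[0.03,-0.02,0.13,0],[0.04,-0.02,0.16,0],[0.05,-0.02,0.19,0],[0.06,-0.02,0.22,0],[0.07,-0.02,0.24,0],[0.08,-0.02,0.26,0]]]'
python3 -c "
from h import *
st()"
```

```text
time_s: 4.65
tcp_pos: [0.6497, -0.2707, 0.1554]
ee_rot: [[0.083, -0.997, 0.002], [-0.997, -0.084, -0.004], [0.004, -0.002, -1.0]]
wrist_force: [-3.3, -3.4, 8.6]
gripper_width: 0.009
gripper_force: 4.3
t 4.65 gate mm [   2.7 -156.4  155.4] toolx [-0.    -1.     0.004] tooly [-1.     0.    -0.002] F [-3.3 -3.4  8.6] j [ -9.  32.   7.   0. -65.  14.] w 0.008688887673834205
```

```bash
python3 -m pendant '[[[-0.07,0.02,0,0],[-0.06,0.02,0.03,0],[-0.05,0.02,0.06,0],[-0.04,0.02,0.1,0],[-0.03,0.02,0.14,0],[-0.02,0.02,0.18,0],[-0.01,0.02,0.22,0],[0,0.02,0.26,0]]]'
python3 -c "
from h import *
st();snap('scene','s3',(200,60,400,230),4)"
```

```text
time_s: 5.45
tcp_pos: [0.651, -0.2832, 0.1407]
ee_rot: [[0.084, -0.996, 0.016], [-0.996, -0.085, -0.024], [0.026, -0.014, -1.0]]
wrist_force: [-6.4, -31.0, 27.1]
gripper_width: 0.006
gripper_force: 17.4
t 5.45 gate mm [   3.  -169.   140.7] toolx [ 0.001 -1.     0.026] tooly [-1.    -0.001 -0.014] F [ -6.4 -31.   27.1] j [-10.  33.   6.   1. -62.  14.] w 0.0057189617852557335
```

View pics/s3.png

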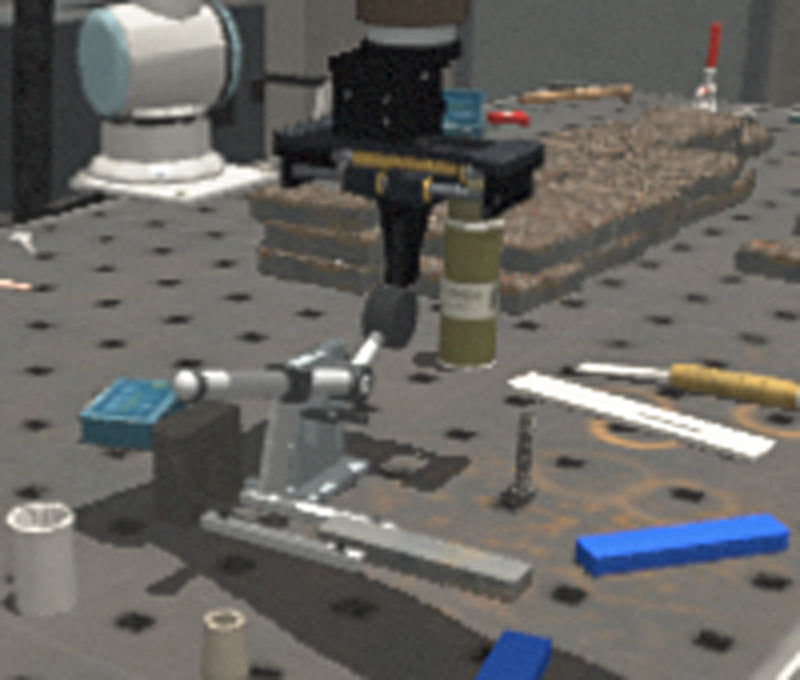

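The arm is at about 0.3 rad, with its tip in the crop risen from (180,478) to (187,383). The fingertip has stuck to the rim and been carried sideways against my y command. I'll ease the side force and follow that contact's arc around the pivot (radius 89 mm).

```bash
python3 -m pendant '[[[0.12,0.01,-0.09,0],[0.16,0.01,-0.08,0],[0.19,0.01,-0.06,0],[0.21,0.01,-0.04,0],[0.23,0.01,-0.01,0],[0.245,0.01,0.02,0],[0.26,0.01,0.05,0],[0.26,0.01,0.07,0]]]'
python3 -c "
from h import *
st()"
```

```text
time_s: 6.3
tcp_pos: [0.65, -0.298, 0.1217]
ee_rot: [[0.083, -0.997, 0.005], [-0.996, -0.083, -0.005], [0.006, -0.004, -1.0]]
wrist_force: [0.3, -7.8, 4.8]
gripper_width: 0.007
gripper_force: 4.8
t 6.3 gate mm [   0.8 -183.7  121.7] toolx [-0.    -1.     0.006] tooly [-1.     0.    -0.004] F [ 0.3 -7.8  4.8] j [-12.  35.   7.   0. -62.  16.] w 0.006747302110531773
```

```bash
python3 -m pendant '[[[0.02,0,0.04,0],[0.03,0,0.08,0],[0.04,0,0.12,0],[0.05,0,0.16,0],[0.05,0,0.2,0],[0.055,0,0.24,0],[0.055,0,0.27,0],[0.055,0,0.27,0]]]'
python3 -c "
from h import *
st();snap('scene','s4',(200,30,400,200),4)"
```

```text
time_s: 7.1
tcp_pos: [0.6507, -0.3057, 0.0943]
ee_rot: [[0.083, -0.997, 0.006], [-0.997, -0.083, -0.008], [0.008, -0.005, -1.0]]
wrist_force: [1.9, -13.3, 2.1]
gripper_width: 0.006
gripper_force: 6.4
t 7.1 gate mm [   0.9 -191.4   94.3] toolx [-0.001 -1.     0.008] tooly [-1.     0.    -0.005] F [  1.9 -13.3   2.1] j [-12.  36.   6.   0. -59.  17.] w 0.0060785263232524854
```

View pics/s4.png

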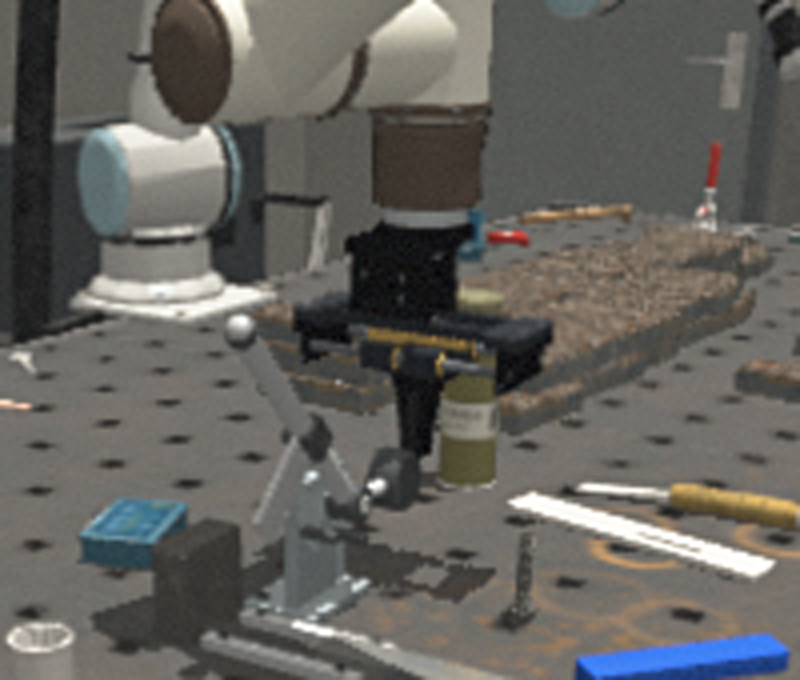

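The arm is now around 0.9 rad, with its tip at crop (240,330), and forces are moderate. I continue on the arc past balance.

```bash
python3 -m pendant '[[[0.03,0,0.04,0],[0.03,0,0.08,0],[0.03,0,0.12,0],[0.02,0,0.16,0],[0.01,0,0.2,0],[0,0,0.24,0],[0,0,0.27,0],[-0.01,0,0.29,0]]]'
python3 -c "
from h import *
st()"
```

```text
time_s: 7.95
tcp_pos: [0.6505, -0.3037, 0.0636]
ee_rot: [[0.083, -0.997, 0.005], [-0.997, -0.083, -0.006], [0.006, -0.004, -1.0]]
wrist_force: [2.9, -14.3, -3.2]
gripper_width: 0.005
gripper_force: 6.7
t 7.95 gate mm [   0.8 -189.5   63.6] toolx [-0.001 -1.     0.006] tooly [-1.     0.001 -0.004] F [  2.9 -14.3  -3.2] j [-12.  38.   4.   0. -56.  17.] w 0.004798499517798482
```

```bash
python3 -m pendant '[[[-0.01,0,0.04,0],[-0.03,0,0.08,0],[-0.05,0,0.1,0],[-0.07,0,0.12,0],[-0.09,0,0.14,0],[-0.11,0,0.15,0],[-0.13,0,0.15,0],[-0.13,0,0.15,0]]]'
python3 -c "
from h import *
st();snap('scene','s5',(200,30,400,200),4)"
```

```text
time_s: 8.75
tcp_pos: [0.6499, -0.297, 0.047]
ee_rot: [[0.082, -0.997, 0.007], [-0.997, -0.082, -0.013], [0.013, -0.006, -1.0]]
wrist_force: [6.9, -33.5, -14.8]
gripper_width: 0.011
gripper_force: 16.5
t 8.75 gate mm [   0.8 -182.7   47. ] toolx [-0.002 -1.     0.013] tooly [-1.     0.002 -0.006] F [  6.9 -33.5 -14.8] j [-11.  39.   2.   1. -53.  16.] w 0.010575623727420205
```

View pics/s5.png

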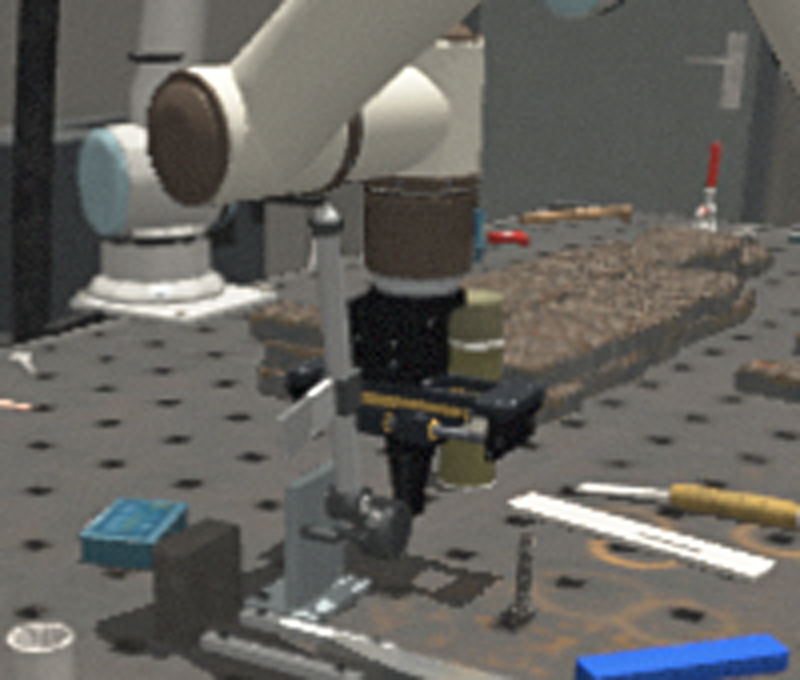

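The arm is nearly upright, with its tip at crop (327,215) and the weight low on the right, so it is past balance. I back the fingers off sideways, let it settle, then rise.

```bash
python3 -m pendant '[[[0.07,0,0,0],[0.14,0,0,0],[0.24,0,0,0],[0.34,0,0,0],[0.45,0,0,0],[0.45,0,0,0],[0.45,0,0,0],[0.45,0,0,0]]]'
python3 -c "
from h import *
print(proj('top',[GR@[0,-.09+.222*np.cos(t),.085+.222*np.sin(t)]+GO for t in(0,1.4,1.75)]),proj('scene',[GR@[0,-.09+.222*np.cos(t),.085+.222*np.sin(t)]+GO for t in(0,1.4,1.75)]))
print('bottle',GR.T@(at('top',(457,150),0)-GO))
st();snap('scene','s6',(200,30,400,200),4)"
```

```text
time_s: 9.6
tcp_pos: [0.6514, -0.3309, 0.0486]
ee_rot: [[0.083, -0.997, -0.0], [-0.997, -0.083, 0.0], [-0.0, 0.0, -1.0]]
wrist_force: [-0.3, -0.1, -0.6]
gripper_width: 0.006
gripper_force: 0.0
[[261.06592055 174.05471911]
 [363.58087633 142.50855425]
 [403.57113703 140.20950387]] [[243.68778528 181.16135923]
 [282.63232503  81.39444134]
 [296.64877645  77.96211428]]
bottle [ 0.04832039 -0.40535065  0.        ]
t 9.6 gate mm [  -0.5 -216.6   48.6] toolx [-0. -1. -0.] tooly [-1.  0.  0.] F [-0.3 -0.1 -0.6] j [-14.  40.   6.  -0. -56.  19.] w 0.006076733545840617
```

View pics/s6.png

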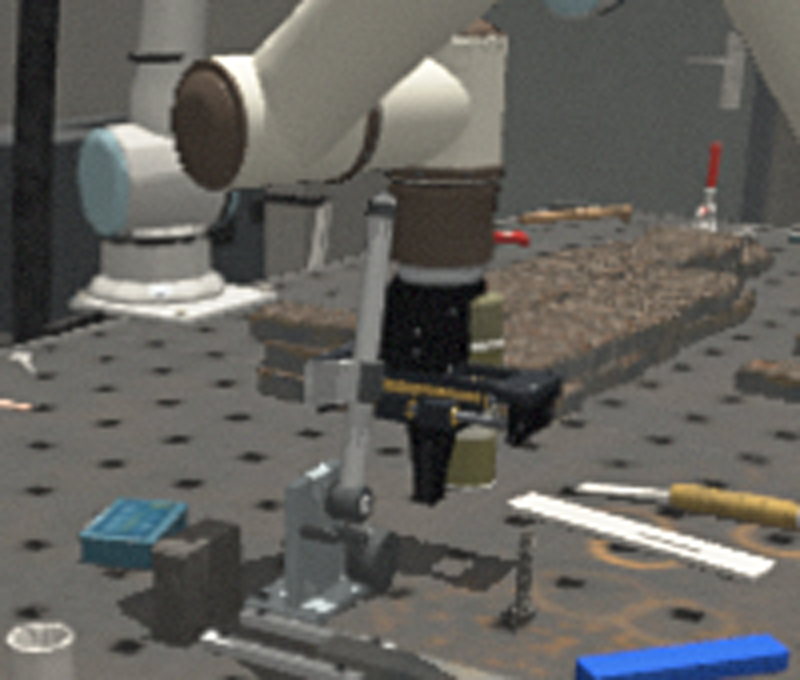

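The arm rests at its upper stop: tip at crop (382,205), expected (386,192) for 1.75 rad, and the fingers are clear. Next I rise, go around over the bolt to behind the bar's near end, and turn the fingers 90°.

```bash
python3 -m pendant '[[[0,0,-0.3,0],[0,0,-0.6,0],[0,0,-0.9,0],[0,0.2,-1,0],[0,0.5,-1,0],[0,0.8,-1,0],[0,1,-1,0],[0,1,-1,0]]]' >/dev/null
python3 -m pendant '[[[0,0.3,0,0],[0,0.6,0,0],[0,0.9,0,0],[0,1,0,0],[-0.3,1,0,0],[-0.6,1,0,0],[-0.9,1,0,0],[-0.9,1,0,0]]]' >/dev/null
python3 -m pendant '[[[-0.3,0.05,0,0],[-0.6,0.1,0,0],[-0.9,0.1,0,0],[-1,0.1,0,0],[-1,0.1,0,-0.07],[-1,0.1,0,-0.14],[-1,0.1,0,-0.21],[-1,0.1,0,-0.21]]]' >/dev/null
python3 -m pendant '[[[-0.27,0,0,-0.07],[-0.27,0,0,-0.14],[-0.27,0,0,-0.21],[-0.27,0,0,-0.28],[-0.27,0,0,-0.35],[-0.27,0,0,-0.42],[-0.27,0,0,-0.49],[-0.27,0,0,-0.49]]]' >/dev/null
python3 -m pendant '[[[0,0,0,-0.07],[0,0,0,-0.085],[0,0,0,-0.085],[0,0,0,-0.085]]]' >/dev/null
python3 -c "
from h import *
st();snap('scene','s7',(180,30,380,230),3)"
```

```text
t 13.25 gate mm [-221.3   -2.3  148.6] toolx [ 1.    -0.005  0.   ] tooly [-0.005 -1.     0.   ] F [-0.7 -0.7 -0.6] j [  3.   8. -31.   0. -51.  91.] w 0.006087773125986593
```

View pics/s7.png

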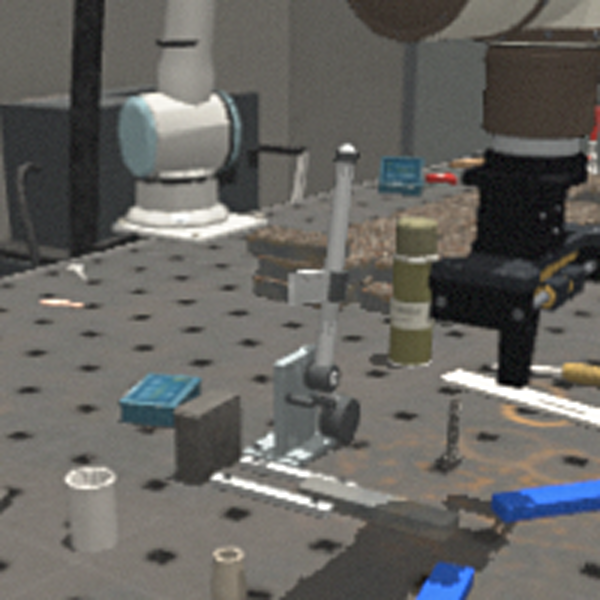

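The raised arm stays up, and the fingers are behind and above the bar's near end, clear of the blue bars. I descend to 8 mm above the table.

```bash
python3 -m pendant '[[[0,-0.02,0.3,0],[0,-0.02,0.6,0],[0,-0.02,0.9,0],[0.05,-0.02,1,0],[0.1,-0.02,1,0],[0.1,-0.02,1,0]]]' >/dev/null
python3 -m pendant '[[[0,0,0.12,0],[0,0,0.25,0],[0,0,0.36,0],[0,0,0.41,0],[0,0,0.41,0]]]' >/dev/null
python3 -c "
from h import *
st()"
python3 -m pendant '[[[0.05,0,0,0],[0.1,0,0,0],[0.14,0,0,0],[0.18,0,0,0],[0.22,0,0,0],[0.26,0,0,0],[0.3,0,0,0],[0.34,0,0,0]]]' | grep force
python3 -c "
from h import *
st()"
```

```text
t 14.4 gate mm [-210.9   -0.3    8.1] toolx [ 1.    -0.001  0.001] tooly [-0.001 -1.     0.   ] F [-0.2 -0.2 -0.3] j [  4.  22. -39.   0. -29.  91.] w 0.004992288556625603
wrist_force: [-11.4, -1.1, 8.1]
gripper_force: 5.6
t 15.2 gate mm [-185.7   -0.3    6.4] toolx [ 1.    -0.004 -0.017] tooly [-0.004 -1.    -0.001] F [-11.4  -1.1   8.1] j [  4.  24. -35.  -0. -32.  91.] w 0.006332426987905972
```

```bash
python3 -m pendant '[[[0.04,0,-0.02,0],[0.08,0,-0.02,0],[0.13,0,-0.02,0],[0.18,0,-0.02,0],[0.23,0,-0.02,0],[0.28,0,-0.02,0],[0.33,0,-0.02,0],[0.38,0,-0.02,0]]]' | grep wrist
python3 -c "
from h import *
st()"
python3 -m pendant '[[[0.04,0,0,0],[0.08,0,0,0],[0.12,0,0,0],[0.16,0,0,0],[0.2,0,0,0],[0.24,0,0,0],[0.28,0,0,0],[0.3,0,0,0]]]' | grep wrist
python3 -c "
from h import *
st()"
```

```text
wrist_force: [-3.4, -0.5, -1.4]
t 16.0 gate mm [-139.1   -0.4    9.5] toolx [ 1.    -0.001 -0.   ] tooly [-0.001 -1.    -0.   ] F [-3.4 -0.5 -1.4] j [  4.  26. -30.  -0. -34.  91.] w 0.0028565719222880988
wrist_force: [-3.3, -0.7, -1.7]
t 16.8 gate mm [-108.8   -0.4    9.6] toolx [ 1.    -0.001  0.001] tooly [-0.001 -1.     0.   ] F [-3.3 -0.7 -1.7] j [  4.  28. -26.   0. -36.  91.] w 0.002161425971049996
```

Sliding easily at about 3 N. I ease in the last stretch until the force shows the stop.

```bash
python3 -m pendant '[[[0.02,0,0,0],[0.04,0,0,0],[0.06,0,0,0],[0.08,0,0,0],[0.09,0,0,0],[0.09,0,0,0]]]' | grep wrist
python3 -c "
from h import *
st()"
python3 -m pendant '[[[0.01,0,0,0],[0.02,0,0,0],[0.03,0,0,0],[0.04,0,0,0],[0.04,0,0,0]]]' | grep wrist
python3 -c "
from h import *
st()"
```

```text
wrist_force: [-2.2, 0.4, -1.4]
t 17.4 gate mm [-99.8  -0.5   9.6] toolx [ 1.    -0.001  0.001] tooly [-0.001 -1.     0.   ] F [-2.2  0.4 -1.4] j [  4.  29. -25.   0. -36.  91.] w 0.00671116047693201
wrist_force: [-5.9, 0.3, 1.8]
t 17.9 gate mm [-98.2  -0.5   9.6] toolx [ 1.    -0.002 -0.004] tooly [-0.002 -1.    -0.   ] F [-5.9  0.3  1.8] j [  4.  29. -24.  -0. -37.  91.] w 0.006956547627202964
```

```bash
python3 -m pendant '[[[0.02,0,0,0],[0.04,0,0,0],[0.06,0,0,0],[0.06,0,0,0],[0.06,0,0,0]]]' | grep wrist
python3 -c "
from h import *
st()"
python3 -m pendant '[[[-0.1,0,0,0],[-0.2,0,0,0],[-0.3,0,0,0],[-0.4,0,0,0],[-0.5,0,-0.2,0],[-0.6,0,-0.5,0],[-0.7,0,-0.8,0],[-0.7,0,-0.8,0]]]' >/dev/null
python3 -m pendant '[[[-0.3,0,-0.3,0],[-0.5,0,-0.6,0],[-0.6,0,-0.8,0],[-0.6,0,-0.8,0]]]' >/dev/null
python3 -c "
from h import *
st();im=optics.capture('top')[:,:,::-1];cv2.imwrite('pics/top1.png',cv2.resize(im[110:270,210:410],None,fx=3.75,fy=3.75,interpolation=cv2.INTER_CUBIC))
snap('scene','s8',(160,30,400,250),2.7)
a=cv2.imread('pics/top1.png');b=cv2.imread('pics/s8.png');b=cv2.resize(b,(400,367));a=cv2.resize(a,(400,320));
cv2.imwrite('pics/end.png',cv2.hconcat([a,b[:320]]))
cv2.imwrite('pics/end.png',cv2.imread('pics/top1.png'))"
```

```text
wrist_force: [-16.7, -0.6, 10.8]
t 18.4 gate mm [-98.   -0.5   9.4] toolx [ 1.    -0.003 -0.016] tooly [-0.003 -1.    -0.001] F [-16.7  -0.6  10.8] j [  4.  29. -24.  -0. -38.  91.] w 0.0031036143891587944
t 19.6 gate mm [-219.7   -0.5  172. ] toolx [ 1.    -0.001  0.007] tooly [-0.001 -1.     0.001] F [ 1.  -0.1  0.1] j [  4.   6. -29.   0. -54.  91.] w 0.0059676732063412554
```

View pics/s8.png

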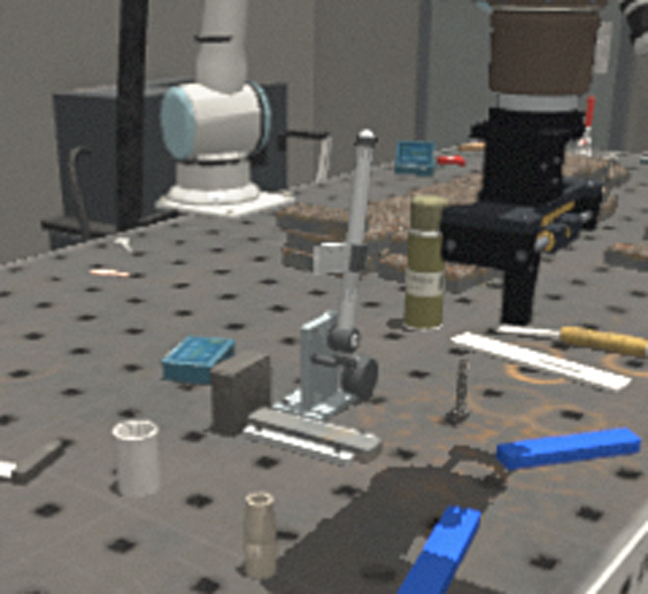

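View pics/top1.png

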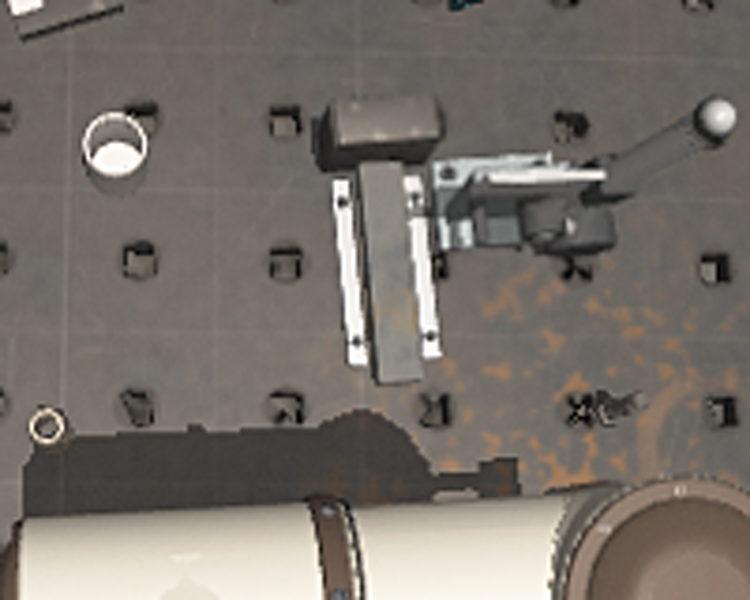

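The arm is raised, with its tip at (716,118) in the top crop. The bar butts against the stop block at (380,165). The cup, nozzle and bolt are still standing in place and the robot is clear, so I hand in.

```bash
python3 -c "
from h import *
print(r.finish_job())"
```

```text
the job is handed in; nothing more can be done
None
```

The job is handed in: the gate arm stays raised at its upper rest, the bar is butted against the stop block, and the cup, nozzle and bolt stand where they were; I raised the arm by pressing its counterweight down with the closed fingertips, because the tool only points down and couldn't get under boom_end.

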